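# Rebuild the sliced half-brain on its stand

### The job

Put the four loose slices of the half-brain model back together on the birch stand: the largest flat on the cork outline, the second-largest on it, then the third, and the domed crown last, every slice lying the same way round as the cork, with the straight sides flush in one upright face above its straight edge. Lower each slice into place, do not drop it, and leave the other models standing where they are.

Things in the scene. Friction and masses are not known exactly. Their poses are not given: they have to be found in the camera images.
- slice_base: Largest of the four loose half-brain slices: pink plastic slab lying flat, 130 x 57 mm, 24 mm thick, cream section on its flat top. D-shaped from above: one long side is straight, the other bulges, parallel to it over the middle quarter. About 160 g. Origin: underside, middle of the straight side; x along that side, y into the slab (its middle: y = 28.5 mm), z up.
- slice_second: Second-largest of the four loose half-brain slices: pink plastic slab lying flat, 112 x 50 mm, 24 mm thick, cream section on its flat top. D-shaped from above: one long side is straight, the other bulges, parallel to it over the middle quarter. About 130 g. Origin: underside, middle of the straight side; x along that side, y into the slab (its middle: y = 25 mm), z up.
- slice_third: Third-largest of the four loose half-brain slices: pink plastic slab lying flat, 94 x 43 mm, 24 mm thick, cream section on its flat top. D-shaped from above: one long side is straight, the other bulges, parallel to it over the middle quarter. About 100 g. Origin: underside, middle of the straight side; x along that side, y into the slab (its middle: y = 21.5 mm), z up.
- slice_crown: Domed crown of the four loose half-brain slices: pink plastic slab lying flat, 74 x 36 mm, 24 mm high at its rounded top, sides upright for the lower 15 mm. D-shaped from above: one long side is straight, the other bulges, parallel to it over the middle quarter. About 70 g. Origin: underside, middle of the straight side; x along that side, y into the slab (its middle: y = 18 mm), z up.
- stand: Fixed birch block 164 x 92 x 16 mm with a flush D-shaped cork inlay 130 x 57 mm, the outline of the largest slice. Origin: underside, below the middle of the cork's straight edge; x along it, y to the bulge (block from y = -15 to 77 mm). No pegs: slices just lie on it and on one another, axes as the stand's, origins above its origin.
- stomach: Loose bystander: green plastic stomach half, lying on its flat side, about 120 by 90 mm, 38 mm high. Origin: underside, about its middle.
- ossicles: Loose bystander: white nylon ear ossicle set on a black base 100 by 60 mm, 61 mm high in all. Origin: centre of the underside.
- trachea: Loose bystander: ribbed beige trachea segment lying down, 110 mm long, 27 mm wide, 24 mm high. Origin: underside, its middle; x along its length.
- vertebra: Loose bystander: bone-coloured lumbar vertebra at the back of the board, about 90 by 90 mm, 33 mm high. Origin: centre of the underside of its thick round body.
There are look-alikes about, which are no part of the job. Of the things shaped like the stand, the cork one is meant.

How it is judged:
On the way, in this order (a step that is already met when the one before it is completed fails the run):
1. The largest slice lies on the cork outline of the stand (horizontal distance between slice_base and stand below 0.012 m and angle between the x axis of slice_base and the x axis of stand, either way round below 0.2 rad and z of slice_base in the frame of stand between 0.011 and 0.021 m and angle between slice_base's own z axis and vertical below 0.07 rad), for 0.2 s.
2. The second-largest slice lies on the largest (horizontal distance between slice_second and stand below 0.012 m and angle between the x axis of slice_second and the x axis of stand, either way round below 0.2 rad and z of slice_second in the frame of stand between 0.035 and 0.045 m and angle between slice_second's own z axis and vertical below 0.07 rad), for 0.2 s.
3. The third-largest slice lies on the second (horizontal distance between slice_third and stand below 0.012 m and angle between the x axis of slice_third and the x axis of stand, either way round below 0.2 rad and z of slice_third in the frame of stand between 0.059 and 0.069 m and angle between slice_third's own z axis and vertical below 0.07 rad), for 0.2 s.
4. The domed crown lies on top (horizontal distance between slice_crown and stand below 0.012 m and angle between the x axis of slice_crown and the x axis of stand, either way round below 0.2 rad and z of slice_crown in the frame of stand between 0.083 and 0.093 m and angle between slice_crown's own z axis and vertical below 0.07 rad), for 0.2 s.
At the end, for the whole second after the job is handed in: The four slices lie at rest on the stand, largest lowest, crown on top (undersides 16, 40, 64, 88 mm up, each within 5 mm), level within 0.07 rad, each straight side the right way round, within 0.2 rad of the cork's straight edge and its middle within 12 mm of being above that edge's middle (all of step 1 and all of step 2 and all of step 3 and all of step 4 and linear speed of each of slice_base, slice_second, slice_third, slice_crown below 0.02 m/s); the robot touches nothing.
It fails at once if another model (stomach half, ossicle set, trachea or vertebra) is shifted by more than 20 mm (distance of any of stomach, ossicles, trachea, vertebra from where it was at the start of the episode above 0.02 m).
It fails at once if a slice is dropped: falls free of the fingers faster than 0.5 m/s (a fall of some 13 mm) ((contact force between slice_base and the fingers below 0.05 N and linear speed of slice_base above 0.5 m/s) or (contact force between slice_second and the fingers below 0.05 N and linear speed of slice_second above 0.5 m/s) or (contact force between slice_third and the fingers below 0.05 N and linear speed of slice_third above 0.5 m/s) or (contact force between slice_crown and the fingers below 0.05 N and linear speed of slice_crown above 0.5 m/s)).
It also fails if it takes over 128 s, if anything falls off the work surface, if the arm or the gripper's body presses on something with over 40 N, if the wrist force passes 120 N, or if a joint passes its speed limit or range.

### The arm

A 6-joint arm with a two-finger parallel gripper is mounted at the origin on the work surface. World frame = base frame: x ahead of the robot, y to its left, z up, the work surface at z = 0. Lengths are in m, angles in rad, forces in N, time in s.
With the tool pointing down it reaches from about 0.375 to 0.9 m from the base axis. Payload 3.1 kg.
Tool frame: the origin (TCP) lies midway between the tips of the shut fingers; the grasp point (between the pads) lies 19 mm behind it (r.pinch_z is the distance from the TCP to the grasp point, in m); z points along the fingers, y is the line along which they close (so a half turn about z gives the same grasp; the last joint's range is limited). The gripper opens to 85 mm and grips with 20 to 120 N. Pads are 22 mm wide; open, the fingers measure 114 mm over their backs; the gripper's body (76 mm by 85 mm) begins 54 mm behind the grasp point. The pads swing forward as they close: fully open they stand 13 mm farther back than shut.
Start: joints at [0.979, 0.527, 1.433, -0, 1.181, -0.178], TCP at [0.251, 0.572, 0.231] pointing down, gripper open.
Joint ranges: [-3.08, 3.08], [-0.75, 2.2], [0.22, 2.44], [-1.43, 4.57], [0, 2.65], [-2.85, 2.85]. Speed limits (rad/s): [2.79, 2.79, 3.14, 3.14, 3.14, 3.14].

### API

Orientations are given as a rotation vector (axis times angle).
In Python, from plant import status, eyes, order, r gives the robot as it stands.
- The arm moves only by the tool carry_out, never from a script. Its argument "deltas" is a list that holds one entry, the list of rows, each a list of 7 numbers: the turn, a rotation vector about the tool's x, y, z as a fraction of full scale, then the shift along the tool's x, y, z as a fraction of full scale, then the opening, from 0 (shut) to 1 (fully open). A call has 1 to 10 rows; each row is the pose to reach, as a shift and turn from the pose commanded when the call began, along the tool's axes at that moment, turning the shorter way round; what a row does not reach only later rows make up. Full scale, the value 1, is 750 mm for a shift and 180 degrees for a turn. A row lasts 1/10 s, in which the tool goes at most 50 mm and 8.59 degrees, less where a joint would pass 70% of its speed; a pose out of reach is approached as far as the arm can. A call with a number of a shift or a turn outside -1 to 1 is refused whole. A call with a gripper value outside its range is refused whole. The fingers move at their own pace and stop on an object; "force" is the grip in N (left out, the last holds). Time passes only in rows, so rows that repeat a pose let the fingers close. It gives the time, the measured TCP pose, the force, the opening and the grip force at its end, in the units of the state.
- status.get_obs(): the state, without advancing time (a new reading comes with each control period).
- eyes.get_image(name): name is "side" or "top"; returns (picture, depth): 420x560x3 uint8, red, green, blue; 420x560 float32, m along the optical axis (not along the pixel's ray), 0 where there is no reading.
- eyes.get_calibration(name): a dict with "camera_matrix" (3x3 intrinsics, pixels), "R" (3x3) and "t" (3): a world point X has camera coordinates R X + t. Camera axes: x right, y down, z forward; pixel columns grow to the right and rows downward; lengths in m; the calibration is good to about 2 mm. A picture is of the moment at which its call begins. get_calibration takes no time and is no camera call.
- order.job_done(): hands the job in; it is judged then, once.
The state is a dict: "t": time; "joints": joint angles; "qvel": joint speeds; "tau": joint torques, N m; "tcp_pos": TCP position; "orientation": TCP orientation; "force": force on the tool from outside, world axes, zero at the start; "moment": the same for the moment, N m; "gripper_width": finger opening in m; "grasp_force": force on a finger pad.
Only numpy, scipy, OpenCV 4.12 (cv2) and the standard library are available. Lean on these libraries where they do the work, as an engineer would, in place of code of your own. Each camera call takes 0.05 s, during which the arm holds its last target. There are 200 camera calls.

## Working session

There is one attempt and no reset: what is moved stays moved. The work goes in short steps, Python scripts to look and compute and a tool call to move; the robot and the scene stay as the last step left them, time stands still between calls to the robot, and variables do not carry over. Pictures are saved under pics/ and viewed, at most 14 in all, crops included, and the job is handed in when it is done.

Besides the shell and the picture viewer there is one more tool, called after ">>>" by a JSON object that holds its "api" and its "payload". carry_out: Moves the arm, as the interface text tells. Its arguments: {"type":"object","properties":{"deltas":{"type":"array"},"force":{"type":"number"}},"required":["deltas"]}

```bash
ls; mkdir -p pics; python3 - <<'E'
from plant import status, eyes, order, r
import cv2,numpy as np
o=status.get_obs();print({k:np.round(v,4).tolist() for k,v in o.items()},r.pinch_z)
for n in("top","side"):
    p,d=eyes.get_image(n);c=eyes.get_calibration(n);np.savez(f"{n}0.npz",p=p,d=d)
    cv2.imwrite(f"pics/{n}0.png",cv2.cvtColor(p,cv2.COLOR_RGB2BGR));print(n,c, -np.array(c['R']).T@c['t'])
E
```

```text
pics
{'t': 0.0, 'joints': [0.9785, 0.5285, 1.4339, -0.0, 1.1814, -0.1785], 'qvel': [0.0, -0.0014, -0.0003, -0.001, 0.0017, -0.0001], 'tau': [-0.0005, -44.2353, -17.8024, -0.0001, 0.0084, 0.0], 'tcp_pos': [0.2509, 0.5717, 0.2303], 'orientation': [-0.6452, -3.0738, 0.0032], 'force': [0.1095, 0.56, -0.4885], 'moment': [0.0003, 0.0337, -0.0201], 'grasp_force': 0.0, 'gripper_width': 0.0853} 0.0187
top {'camera_matrix': array([[379.92620854,   0.        , 277.385883  ],
       [  0.        , 379.92620854, 210.37105676],
       [  0.        ,   0.        ,   1.        ]]), 'R': array([[ 0.02028732, -0.99978804, -0.00350772],
       [-0.97545832, -0.01902401, -0.21936076],
       [ 0.21924754,  0.00787188, -0.97563751]]), 't': array([0.00621336, 0.47938459, 0.89208443])} [0.27190633 0.00830948 0.975531  ]
side {'camera_matrix': array([[438.64880164,   0.        , 281.13842973],
       [  0.        , 438.64880164, 210.21382624],
       [  0.        ,   0.        ,   1.        ]]), 'R': array([[ 0.90447354, -0.42585549,  0.02397333],
       [-0.19537096, -0.46359975, -0.86423692],
       [ 0.37915407,  0.77699573, -0.50251351]]), 't': array([-0.43518078,  0.11845713,  1.16288338])} [-0.02415938 -1.03396285  0.69717236]
```

View pics/top0.png

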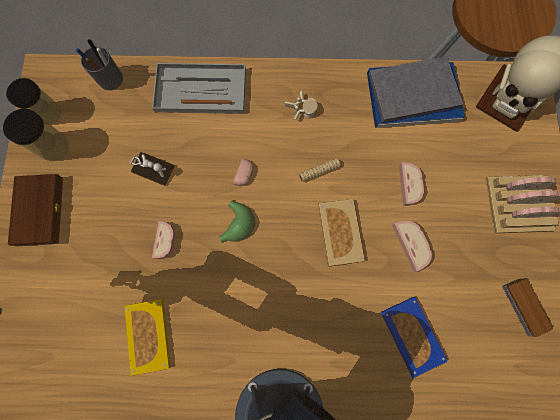

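View pics/side0.png

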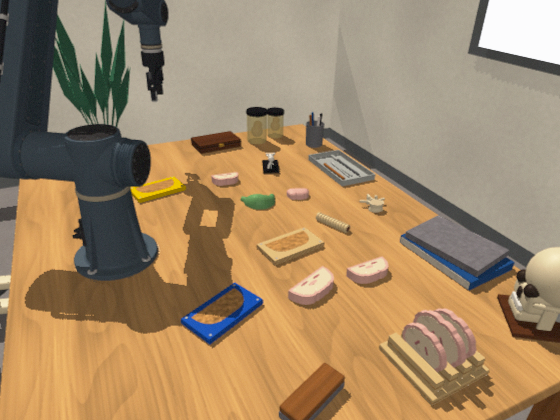

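The top view shows the birch cork stand at (341,232). The yellow and blue stands are look-alikes. The loose slices look like base (412,246), second (412,184), third (162,240) and crown (243,172), and the slices in the rack at the right are look-alikes too.

```bash
cat > h.py <<'E'
import cv2,numpy as np
from plant import status, eyes, order, r
C={n:eyes.get_calibration(n) for n in("top","side")}
def grab(n,tag):
    p,d=eyes.get_image(n);np.savez(f"{tag}.npz",p=p,d=d);return p,d
def ray(n,uv,z):
    c=C[n];K,R,t=c['camera_matrix'],np.array(c['R']),np.array(c['t'])
    uv=np.atleast_2d(uv).astype(float);o=-R.T@t
    v=np.c_[uv,np.ones(len(uv))]@np.linalg.inv(K).T@R
    return o+v*((z-o[2])/v[:,2])[:,None]
def cloud(n,d):
    c=C[n];K,R,t=c['camera_matrix'],np.array(c['R']),np.array(c['t'])
    v,u=np.mgrid[:d.shape[0],:d.shape[1]];q=np.stack([u,v,np.ones_like(u)],-1)@np.linalg.inv(K).T*d[...,None]
    return (q-t)@R
E
python3 - <<'E'
from h import *
f=np.load("top0.npz");p,d=f['p'],f['d'];X=cloud("top",d)
b=cv2.cvtColor(p,cv2.COLOR_RGB2BGR)
cs=[(412,246),(412,184),(162,240),(243,172)]
ims=[cv2.resize(b[y-30:y+30,x-40:x+40],(400,300),interpolation=cv2.INTER_NEAREST) for x,y in cs]
cv2.imwrite("pics/crops.png",np.vstack([np.hstack(ims[:2]),np.hstack(ims[2:])]))
hsv=cv2.cvtColor(b,cv2.COLOR_BGR2HSV)
for x,y in cs+[(340,232)]:
    w=X[y-3:y+4,x-3:x+4];print((x,y),p[y,x],hsv[y,x],np.median(w,(0,1)).round(4),w[...,2].std().round(4), np.median(X[y-45:y-40,x-3:x+4,2]).round(4))
    print([hsv[y,xx].tolist() for xx in range(x-24,x+25,4)])
E
```

```text
(412, 246) [193 172 139] [ 18  71 193] [ 0.4006 -0.3238  0.0241] 0.0019 0.0208
[[17, 144, 158], [16, 141, 163], [15, 140, 168], [16, 143, 164], [8, 89, 126], [20, 74, 189], [18, 71, 193], [7, 85, 186], [16, 70, 190], [18, 69, 191], [7, 83, 184], [18, 136, 92], [16, 144, 154]]
(412, 184) [179 134 121] [  7  83 179] [ 0.5635 -0.3331  0.0236] 0.0017 -0.0011
[[16, 139, 156], [16, 139, 152], [16, 137, 156], [16, 144, 165], [7, 84, 170], [18, 69, 192], [7, 83, 179], [16, 71, 191], [18, 66, 190], [16, 150, 85], [16, 137, 167], [15, 135, 168], [16, 134, 165]]
(162, 240) [193 141 128] [  6  86 193] [0.4033 0.3059 0.0247] 0.0017 0.0003
[[17, 141, 146], [16, 133, 144], [17, 140, 146], [17, 142, 144], [16, 141, 141], [19, 70, 196], [6, 86, 193], [18, 63, 193], [7, 83, 197], [9, 98, 83], [16, 141, 96], [17, 138, 172], [17, 143, 162]]
(243, 172) [183 139 124] [  8  82 183] [0.5871 0.1084 0.0234] 0.0016 -0.0001
[[16, 143, 144], [17, 144, 142], [16, 144, 151], [17, 140, 158], [15, 145, 155], [5, 82, 187], [8, 82, 183], [7, 81, 173], [8, 89, 92], [18, 164, 95], [17, 141, 163], [16, 143, 166], [16, 140, 168]]
(340, 232) [151 107  61] [ 15 152 151] [ 0.434  -0.1451  0.0159] 0.0018 -0.0004
[[15, 137, 154], [16, 147, 151], [19, 105, 177], [19, 111, 179], [16, 161, 144], [16, 155, 146], [15, 152, 151], [16, 158, 140], [17, 151, 145], [18, 106, 178], [18, 111, 177], [17, 145, 88], [17, 144, 163]]
```

View pics/crops.png

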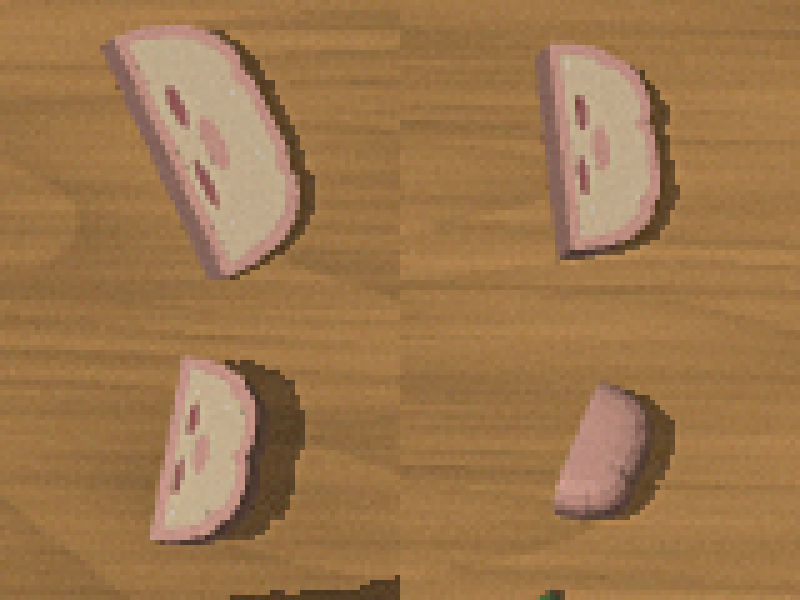

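The crops show each slice's straight side on the left of the image (pink walls visible on base and second) with the bulge to the right. The cream tops can be separated by low saturation and high value.

```bash
cat >> h.py <<'E'
def dfit(P,off=0.0):
    """P: Nx2 world outline of a D; returns origin (mid of straight side), yaw of its x axis, length, depth"""
    P=P.astype(np.float32)
    box=cv2.boxPoints(cv2.minAreaRect(P));e=[np.linalg.norm(box[(i+1)%4]-box[i]) for i in range(4)]
    i=0 if e[0]>e[1] else 1
    best=None
    for k in(i,i+2):
        a,b=box[k%4],box[(k+1)%4];u=(b-a)/np.linalg.norm(b-a);n=np.array([-u[1],u[0]])
        w=P[abs((P-a)@n)<.005];ext=np.ptp(w@u)
        if best is None or ext>best[0]:best=(ext,w)
    w=best[1];c=w.mean(0)
    for _ in range(4):
        vx,vy,x0,y0=cv2.fitLine(w.astype(np.float32),cv2.DIST_HUBER,0,.01,.01).ravel()
        u=np.array([vx,vy]);n=np.array([-vy,vx])
        w=P[(abs((P-[x0,y0])@n)<.004)]
    if ((P.mean(0)-[x0,y0])@n)<0:u,n=-u,-n
    s=(P-[x0,y0])@u;dd=(P-[x0,y0])@n
    o=np.array([x0,y0])+u*(s.min()+s.max())/2-n*off
    return o,np.arctan2(u[1],u[0]),np.ptp(s)+2*off,dd.max()+2*off
def smask(p,vmin=150,smax=116):
    h=cv2.cvtColor(p,cv2.COLOR_RGB2HSV)
    h=cv2.resize(h,None,fx=4,fy=4,interpolation=cv2.INTER_LINEAR)
    return ((h[...,1]<smax)&(h[...,2]>vmin)).astype(np.uint8)
def contour(m,uv):
    """outer contour (image px) of the blob nearest to uv in a 4x mask"""
    m=cv2.morphologyEx(m,cv2.MORPH_OPEN,np.ones((5,5)))
    cs=[c for c in cv2.findContours(m,cv2.RETR_EXTERNAL,cv2.CHAIN_APPROX_NONE)[0] if cv2.contourArea(c)>1500]
    q=(np.array(uv)*4.).tolist();c=max(cs,key=lambda c:cv2.pointPolygonTest(c,q,True))
    return (c[:,0]+.5)/4-.5
E
python3 - <<'E'
from h import *
T=np.load("top0.npz");S=np.load("side0.npz")
cs=dict(base=((412,246),(312,286)),second=((412,184),(368,270)),third=((162,240),(225,179)),crown=((243,172),(298,194)))
XT=cloud("top",T['d']);XS=cloud("side",S['d'])
mt=smask(T['p']);ms=smask(S['p'])
for k,(a,b) in cs.items():
    z=.024 if k!='crown' else .015
    hz=[np.median(X[v-2:v+3,u-2:u+3,2]).round(4) for X,(u,v) in((XT,a),(XS,b))]
    ct=contour(mt,a);P=ray("top",ct,z)[:,:2];o,y,l,w=dfit(P)
    cs_=contour(ms,b);Q=ray("side",cs_,z)[:,:2]
    print(k,hz,"o",o.round(4),"yaw",np.degrees(y).round(1),"l,w",round(l,4),round(w,4),"top bbox c",((P.min(0)+P.max(0))/2).round(4),"side bbox",((Q.min(0)+Q.max(0))/2).round(4))
# stand
h=cv2.resize(cv2.cvtColor(T['p'],cv2.COLOR_RGB2HSV),None,fx=4,fy=4)
m=((h[...,1]<128)&(h[...,2]>150)).astype(np.uint8)
c=contour(m,(325,215));P=ray("top",c,.016)[:,:2].astype(np.float32)
print("stand rect",cv2.minAreaRect(P),hz, "z",np.median(XT[225:240,334:346,2]))
mm=np.zeros_like(m);cv2.fillPoly(mm,[((c+.5)*4).astype(int)],1)
m2=(mm&(h[...,1]>130)).astype(np.uint8);m2=cv2.erode(m2*0+m2,np.ones((3,3)))
c2=contour(m2,(340,232));P=ray("top",c2,.016)[:,:2];o,y,l,w=dfit(P);print("cork",o.round(4),np.degrees(y).round(1),l,w)
b=cv2.resize(cv2.cvtColor(T['p'],cv2.COLOR_RGB2BGR),None,fx=4,fy=4)
for q in (c,c2):cv2.polylines(b,[((q+.5)*4).astype(int)],True,(0,0,255),1)
for k,(a,_) in cs.items():cv2.polylines(b,[((contour(mt,a)+.5)*4).astype(int)],True,(0,255,0),1)
cv2.imwrite("pics/fit.png",np.hstack([b[590:1110,1230:1780],b[590:1110,560:560]]))
E
```

```text
base [np.float64(0.024), np.float64(0.0246)] o [ 0.399  -0.3062] yaw -157.4 l,w 0.1302 0.0575 top bbox c [ 0.4032 -0.3264] side bbox [ 0.4037 -0.3379]
second [np.float64(0.0237), np.float64(0.0242)] o [ 0.5667 -0.3109] yaw -176.7 l,w 0.1117 0.0503 top bbox c [ 0.5671 -0.335 ] side bbox [ 0.5674 -0.3464]
third [np.float64(0.0249), np.float64(0.0225)] o [0.4063 0.3245] yaw 175.1 l,w 0.0945 0.0431 top bbox c [0.4061 0.3046] side bbox [0.4052 0.2848]
crown [np.float64(0.0234), np.float64(0.0197)] o [0.595  0.1252] yaw 161.8 l,w 0.0696 0.0315 top bbox c [0.5932 0.1129] side bbox [0.5915 0.105 ]
stand rect ((0.4360591769218445, -0.14689069986343384), (0.16447363793849945, 0.09191473573446274), 8.93997859954834) [np.float64(0.0234), np.float64(0.0197)] z 0.01576459021522477
cork [ 0.4319 -0.1181] -171.2 0.12891054 0.055522025
```

View pics/fit.png

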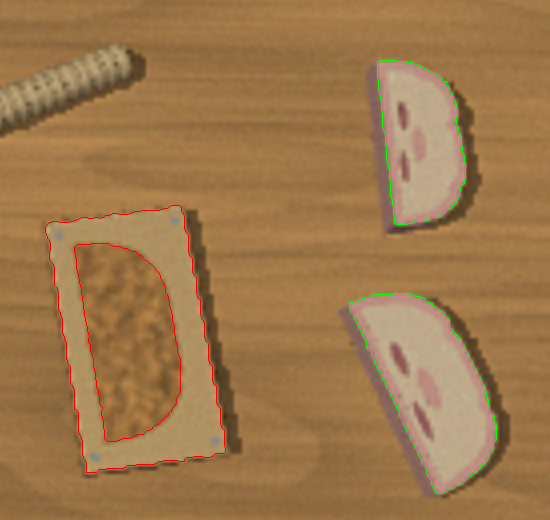

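The contours follow the base and second slice tops and the cork and birch outline closely, and sizes and heights match the text. Next is a helper that turns a target pose into move numbers.

```bash
cat >> h.py <<'E'
from scipy.spatial.transform import Rotation as Ro
def plan(x,y,z,psi):
    """fractions for tool pointing down at (x,y,z), tool y axis at world yaw psi deg"""
    s=status.get_obs();R0=Ro.from_rotvec(s['orientation']);p=np.radians(psi)
    ty=np.array([np.cos(p),np.sin(p),0]);tz=np.array([0,0,-1.]);R1=Ro.from_matrix(np.c_[np.cross(ty,tz),ty,tz])
    print("t",round(s['t'],2),"rot",((R0.inv()*R1).as_rotvec()/np.pi).round(4),"shift",(R0.inv().apply(np.array([x,y,z])-s['tcp_pos'])/.75).round(4),
      "tcp",s['tcp_pos'].round(4),"F",s['force'].round(1),"w",round(s['gripper_width'],4))
def mid(o,yaw,w):
    a=np.radians(yaw+90);return np.array(o)+w*np.array([np.cos(a),np.sin(a)])
STAND=((.4316,-.117),-171.1)
SL=dict(base=((.399,-.3062),-157.4,.0285),second=((.5667,-.3109),-176.7,.025),third=((.4063,.3245),175.1,.0215),crown=((.595,.1252),161.8,.018))
def pick(k,z):
    o,yw,w=SL[k];plan(*mid(o,yw,w),z,yw+90)
def place(k,z,**q):
    plan(*mid(*STAND,SL[k][2]),z,STAND[1]+90)
E
python3 -c "
from h import *
pick('base',.1)"
```

```text
t 0.1 rot [-4.000e-04  7.000e-04  7.427e-01] shift [-0.679  -1.0183  0.1756] tcp [0.2509 0.5717 0.2304] F [ 0.4 -0.2  0. ] w 0.0854
```

>>> {"api": "carry_out", "payload": {"deltas": [[[0, 0, 0.37, -0.504, -0.318, 0, 1], [0, 0, 0.37, -0.504, -0.318, 0, 1], [0, 0, 0.37, -0.504, -0.318, 0, 1], [0, 0, 0.37, -0.504, -0.318, 0, 1], [0, 0, 0.37, -0.504, -0.318, 0, 1], [0, 0, 0.37, -0.504, -0.318, 0, 1], [0, 0, 0.37, -0.504, -0.318, 0, 1], [0, 0, 0.37, -0.504, -0.318, 0, 1], [0, 0, 0.37, -0.504, -0.318, 0, 1], [0, 0, 0.37, -0.504, -0.318, 0, 1]]], "force": 60}}

```text
t: 1.1
tcp_pos: [0.5054, 0.1972, 0.2312]
orientation: [2.233, 2.206, 0.001]
force: [-0.1, 0.5, 0.2]
gripper_width: 0.0857
grasp_force: 0.0
```

```bash
python3 -c "
from h import *
pick('base',.1)"
```

```text
t 1.1 rot [ 1.000e-03 -1.000e-04  3.706e-01] shift [-0.7075 -0.1191  0.1756] tcp [0.5054 0.1972 0.2312] F [-0.1  0.5  0.2] w 0.0857
```

>>> {"api": "carry_out", "payload": {"deltas": [[[0.001, 0, 0.371, -0.707, -0.119, 0.175, 1], [0.001, 0, 0.371, -0.707, -0.119, 0.175, 1], [0.001, 0, 0.371, -0.707, -0.119, 0.175, 1], [0.001, 0, 0.371, -0.707, -0.119, 0.175, 1], [0.001, 0, 0.371, -0.707, -0.119, 0.175, 1], [0.001, 0, 0.371, -0.707, -0.119, 0.175, 1], [0.001, 0, 0.371, -0.707, -0.119, 0.175, 1], [0.001, 0, 0.371, -0.707, -0.119, 0.175, 1], [0.001, 0, 0.371, -0.707, -0.119, 0.175, 1], [0.001, 0, 0.371, -0.707, -0.119, 0.175, 1]]]}}

```text
t: 2.1
tcp_pos: [0.4177, -0.2777, 0.1121]
orientation: [-3.076, -0.624, 0.003]
force: [0.8, -0.9, -0.6]
gripper_width: 0.0851
grasp_force: 0.0
```

```bash
python3 -c "
from h import *
pick('base',.06)"
```

```text
t 2.1 rot [-0.0011  0.0005  0.0018] shift [-0.0379  0.0635  0.0693] tcp [ 0.4177 -0.2777  0.1121] F [ 0.8 -0.9 -0.6] w 0.0851
```

>>> {"api": "carry_out", "payload": {"deltas": [[[-0.001, 0.0005, 0.002, -0.038, 0.0635, 0.069, 1], [-0.001, 0.0005, 0.002, -0.038, 0.0635, 0.069, 1], [-0.001, 0.0005, 0.002, -0.038, 0.0635, 0.069, 1], [-0.001, 0.0005, 0.002, -0.038, 0.0635, 0.069, 1]]]}}

```text
t: 2.5
tcp_pos: [0.4101, -0.3302, 0.0606]
orientation: [-3.079, -0.613, 0.001]
force: [-1.3, 0.1, -0.5]
gripper_width: 0.0853
grasp_force: 0.0
```

```bash
python3 -c "
from h import *
pick('base',-.001)
p,d=grab('side','s1');cv2.imwrite('pics/s1.png',cv2.resize(cv2.cvtColor(p,cv2.COLOR_RGB2BGR)[160:340,200:440],None,fx=3,fy=3))"
```

```text
t 2.5 rot [-0.0006  0.0001 -0.0004] shift [-0.0013  0.0029  0.0821] tcp [ 0.4101 -0.3302  0.0606] F [-1.3  0.1 -0.5] w 0.0853
```

View pics/s1.png

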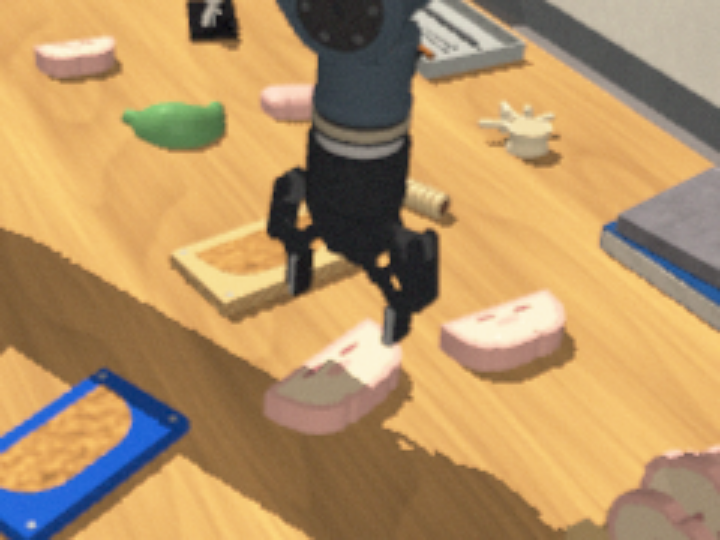

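The gripper is centred over the base slice, with the fingers at about (297,270) and (395,325) in the crop on either side of it. I'll descend and grip.

>>> {"api": "carry_out", "payload": {"deltas": [[[0, 0, 0, -0.001, 0.003, 0.04, 1], [0, 0, 0, -0.001, 0.003, 0.07, 1], [0, 0, 0, -0.001, 0.003, 0.082, 1], [0, 0, 0, -0.001, 0.003, 0.082, 1], [0, 0, 0, -0.001, 0.003, 0.082, 0.4], [0, 0, 0, -0.001, 0.003, 0.082, 0.4], [0, 0, 0, -0.001, 0.003, 0.082, 0.4], [0, 0, 0, -0.001, 0.003, 0.082, 0.4], [0, 0, 0, -0.001, 0.003, 0.082, 0.4], [0, 0, 0, -0.001, 0.003, 0.082, 0.4]]]}}

```text
t: 3.55
tcp_pos: [0.4114, -0.3344, 0.001]
orientation: [3.078, 0.614, 0.002]
force: [1.4, 1.3, 6.0]
gripper_width: 0.0556
grasp_force: 65.4
```

```bash
python3 -c "
from h import *
pick('base',.08);place('base',.1)"
```

```text
t 3.55 rot [ 0.001  -0.0003 -0.0002] shift [-0.0007 -0.0027 -0.1053] tcp [ 0.4114 -0.3344  0.001 ] F [1.4 1.3 6. ] w 0.0556
t 3.55 rot [ 0.0009 -0.0004  0.0759] shift [ 0.1273 -0.22   -0.1325] tcp [ 0.4114 -0.3344  0.001 ] F [1.4 1.3 6. ] w 0.0556
```

>>> {"api": "carry_out", "payload": {"deltas": [[[0, 0, 0, 0, 0, -0.03, 0.4], [0, 0, 0, 0, 0, -0.07, 0.4], [0, 0, 0, 0, 0, -0.12, 0.4], [0, 0, 0.038, 0.064, -0.11, -0.132, 0.4], [0, 0, 0.076, 0.09, -0.16, -0.132, 0.4], [0, 0, 0.076, 0.115, -0.2, -0.132, 0.4], [0, 0, 0.076, 0.127, -0.22, -0.132, 0.4], [0, 0, 0.076, 0.127, -0.22, -0.132, 0.4], [0, 0, 0.076, 0.127, -0.22, -0.132, 0.4]]]}}

```text
t: 4.45
tcp_pos: [0.4356, -0.1443, 0.0989]
orientation: [3.13, 0.247, 0.002]
force: [0.1, -0.7, -0.6]
gripper_width: 0.0554
grasp_force: 64.6
```

```bash
python3 -c "
from h import *
place('base',.03)
for n in('top','side'):
  p,d=grab(n,n+'1');cv2.imwrite(f'pics/{n}1.png',cv2.cvtColor(p,cv2.COLOR_RGB2BGR))
a=cv2.imread('pics/top1.png')[160:310,240:440];b=cv2.imread('pics/side1.png')[190:340,220:420]
cv2.imwrite('pics/c1.png',cv2.resize(np.hstack([a,b]),(800,300)))"
```

```text
t 4.45 rot [ 0.0006 -0.0003  0.0007] shift [0.0002 0.0011 0.0919] tcp [ 0.4356 -0.1443  0.0989] F [ 0.1 -0.7 -0.6] w 0.0554
```

View pics/c1.png

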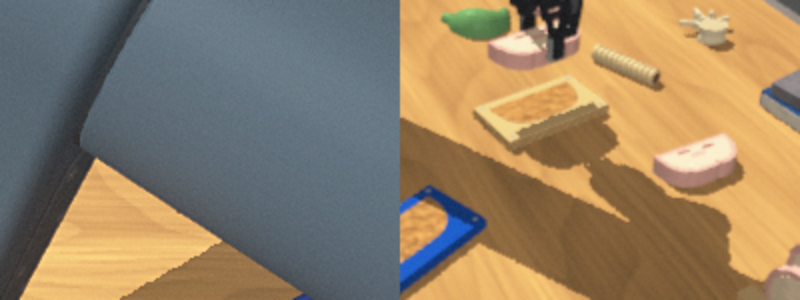

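The side crop shows the slice held level above the stand, and the arm hides the top view. I'll lower it slowly.

>>> {"api": "carry_out", "payload": {"deltas": [[[0, 0, 0.001, 0, 0.001, 0.05, 0.4], [0, 0, 0.001, 0, 0.001, 0.08, 0.4], [0, 0, 0.001, 0, 0.001, 0.095, 0.4], [0, 0, 0.001, 0, 0.001, 0.102, 0.4], [0, 0, 0.001, 0, 0.001, 0.106, 0.4], [0, 0, 0.001, 0, 0.001, 0.108, 0.4], [0, 0, 0.001, 0, 0.001, 0.108, 0.4]]]}}

```text
t: 5.25
tcp_pos: [0.4358, -0.1461, 0.0178]
orientation: [3.131, 0.238, 0.002]
force: [0.4, 0.4, -1.2]
gripper_width: 0.0558
grasp_force: 64.5
```

```bash
python3 -c "
from h import *
place('base',.017)"
```

```text
t 5.25 rot [ 0.0005 -0.0003 -0.0012] shift [ 0.0005 -0.0012  0.0011] tcp [ 0.4358 -0.1461  0.0178] F [ 0.4  0.4 -1.2] w 0.0558
```

>>> {"api": "carry_out", "payload": {"deltas": [[[0, 0, -0.001, 0, -0.001, 0.001, 0.4], [0, 0, -0.001, 0, -0.001, 0.002, 0.4], [0, 0, -0.001, 0, -0.001, 0.003, 0.4], [0, 0, -0.001, 0, -0.001, 0.003, 0.4]]]}}

```text
t: 5.65
tcp_pos: [0.4358, -0.1452, 0.017]
orientation: [3.13, 0.244, 0.003]
force: [-2.3, 0.0, 14.9]
gripper_width: 0.0556
grasp_force: 66.5
```

Contact is confirmed (15 N at z = 0.017). I'll release, opening slowly, and retreat.

>>> {"api": "carry_out", "payload": {"deltas": [[[0, 0, 0, 0, 0, -0.001, 0.7], [0, 0, 0, 0, 0, -0.001, 0.8], [0, 0, 0, 0, 0, -0.001, 1], [0, 0, 0, 0, 0, -0.001, 1], [0, 0, 0, 0, 0, -0.02, 1], [0, 0, 0, 0, 0, -0.06, 1], [0, 0, 0, 0, 0, -0.12, 1], [0, 0, 0, 0, 0, -0.16, 1], [0, 0, 0, 0, 0, -0.16, 1]]]}}

```text
t: 6.55
tcp_pos: [0.4375, -0.1462, 0.1384]
orientation: [3.127, 0.243, 0.011]
force: [0.8, -0.3, -0.7]
gripper_width: 0.0853
grasp_force: 0.0
```

```bash
python3 -c "
from h import *
pick('second',.1)"
```

```text
t 6.55 rot [ 0.0019 -0.0021  0.0311] shift [0.1327 0.2764 0.0537] tcp [ 0.4375 -0.1462  0.1384] F [ 0.8 -0.3 -0.7] w 0.0853
```

>>> {"api": "carry_out", "payload": {"deltas": [[[0.002, -0.002, 0.031, 0.132, 0.276, 0.05, 1], [0.002, -0.002, 0.031, 0.132, 0.276, 0.05, 1], [0.002, -0.002, 0.031, 0.132, 0.276, 0.05, 1], [0.002, -0.002, 0.031, 0.132, 0.276, 0.05, 1], [0.002, -0.002, 0.031, 0.132, 0.276, 0.05, 1], [0.002, -0.002, 0.031, 0.132, 0.276, 0.05, 1], [0.002, -0.002, 0.031, 0.132, 0.276, 0.05, 1]]]}}

```text
t: 7.25
tcp_pos: [0.5638, -0.3337, 0.0955]
orientation: [-3.132, -0.089, 0.015]
force: [0.1, 0.2, 0.5]
gripper_width: 0.0849
grasp_force: 0.0
```

```bash
python3 - <<'E'
from h import *
pick('second',.001)
p,d=grab('top','top2');X=cloud('top',d)
m=smask(p)
try:
    c=contour(m,(341,228));P=ray('top',c,.04)[:,:2]
    o,y,l,w=dfit(P);print(o,np.degrees(y),l,w)
except Exception as e: print(e)
b=cv2.cvtColor(p,cv2.COLOR_RGB2BGR);cv2.polylines(b,[np.round(c).astype(int)],True,(0,255,0),1)
cv2.imwrite('pics/c2.png',cv2.resize(b[160:300,250:450],None,fx=3,fy=3))
E
```

```text
t 7.25 rot [-0.0026  0.003  -0.0003] shift [0.0067 0.0042 0.1259] tcp [ 0.5638 -0.3337  0.0955] F [0.1 0.2 0.5] w 0.0849
[ 0.35433704 -0.15568085] -80.9618 0.08903001 0.07890368
```

View pics/c2.png

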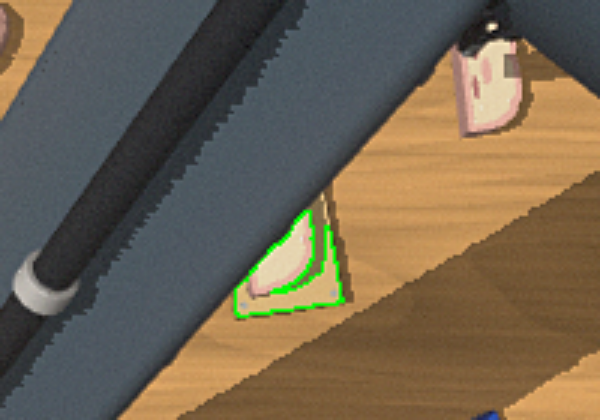

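The arm hides most of the stand, but the visible end of the base slice lies correctly inside the birch rim. I'll pick the second slice.

>>> {"api": "carry_out", "payload": {"deltas": [[[-0.002, 0.003, 0, 0.006, 0.004, 0.05, 1], [-0.002, 0.003, 0, 0.006, 0.004, 0.09, 1], [-0.002, 0.003, 0, 0.006, 0.004, 0.115, 1], [-0.002, 0.003, 0, 0.006, 0.004, 0.124, 1], [-0.002, 0.003, 0, 0.006, 0.004, 0.124, 1]]]}}

```text
t: 7.8
tcp_pos: [0.5679, -0.3348, 0.0038]
orientation: [-3.139, -0.091, -0.001]
force: [-0.3, -0.9, -0.3]
gripper_width: 0.0859
grasp_force: 0.0
```

```bash
python3 -c "
from h import *
pick('second',.001)"
```

```text
t 7.8 rot [-0.0004 -0.0002  0.0002] shift [0.0002 0.0014 0.0037] tcp [ 0.5679 -0.3348  0.0038] F [-0.3 -0.9 -0.3] w 0.0859
```

>>> {"api": "carry_out", "payload": {"deltas": [[[0, 0, 0, 0, 0.001, 0.002, 1], [0, 0, 0, 0, 0.001, 0.002, 0.3], [0, 0, 0, 0, 0.001, 0.002, 0.3], [0, 0, 0, 0, 0.001, 0.002, 0.3], [0, 0, 0, 0, 0.001, 0.002, 0.3], [0, 0, 0, 0, 0.001, 0.002, 0.3], [0, 0, 0, 0, 0.001, 0.002, 0.3]]]}}

```text
t: 8.5
tcp_pos: [0.5699, -0.338, 0.0046]
orientation: [3.138, 0.09, 0.008]
force: [-1.0, -0.7, 5.9]
gripper_width: 0.0484
grasp_force: 65.4
```

```bash
python3 -c "
from h import *
place('second',.13)"
```

```text
t 8.5 rot [ 0.0009 -0.0015 -0.0312] shift [-0.1631 -0.2711 -0.1687] tcp [ 0.5699 -0.338   0.0046] F [-1.  -0.7  5.9] w 0.0484
```

>>> {"api": "carry_out", "payload": {"deltas": [[[0, 0, 0, 0, 0, -0.03, 0.3], [0, 0, 0, 0, 0, -0.07, 0.3], [0, 0, 0, 0, 0, -0.12, 0.3], [0.001, -0.0015, -0.031, -0.05, -0.08, -0.168, 0.3], [0.001, -0.0015, -0.031, -0.08, -0.135, -0.168, 0.3], [0.001, -0.0015, -0.031, -0.11, -0.18, -0.168, 0.3], [0.001, -0.0015, -0.031, -0.14, -0.23, -0.168, 0.3], [0.001, -0.0015, -0.031, -0.163, -0.271, -0.168, 0.3], [0.001, -0.0015, -0.031, -0.163, -0.271, -0.168, 0.3], [0.001, -0.0015, -0.031, -0.163, -0.271, -0.168, 0.3]]]}}

```text
t: 9.5
tcp_pos: [0.4345, -0.1404, 0.1288]
orientation: [-3.13, -0.245, 0.003]
force: [0.0, -0.1, -1.0]
gripper_width: 0.0484
grasp_force: 64.5
```

```bash
python3 -c "
from h import *
place('second',.046)"
```

```text
t 9.5 rot [-0.0007  0.0005  0.0003] shift [0.0012 0.0021 0.1104] tcp [ 0.4345 -0.1404  0.1288] F [ 0.  -0.1 -1. ] w 0.0484
```

>>> {"api": "carry_out", "payload": {"deltas": [[[-0.001, 0.0005, 0, 0.001, 0.001, 0.05, 0.3], [-0.001, 0.0005, 0, 0.001, 0.001, 0.085, 0.3], [-0.001, 0.0005, 0, 0.001, 0.001, 0.1, 0.3], [-0.001, 0.0005, 0, 0.001, 0.001, 0.107, 0.3], [-0.001, 0.0005, 0, 0.001, 0.001, 0.109, 0.3], [-0.001, 0.0005, 0, 0.001, 0.001, 0.11, 0.3], [-0.001, 0.0005, 0, 0.001, 0.001, 0.111, 0.3], [-0.001, 0.0005, 0, 0.001, 0.001, 0.111, 0.3]]]}}

```text
t: 10.3
tcp_pos: [0.4362, -0.142, 0.046]
orientation: [3.13, 0.243, 0.002]
force: [-0.2, -1.0, -2.4]
gripper_width: 0.0488
grasp_force: 64.4
```

```bash
python3 -c "
from h import *
place('second',.045)"
```

```text
t 10.3 rot [ 0.0007 -0.0004 -0.0001] shift [-0.0008 -0.0005  0.0013] tcp [ 0.4362 -0.142   0.046 ] F [-0.2 -1.  -2.4] w 0.0488
```

>>> {"api": "carry_out", "payload": {"deltas": [[[0, 0, 0, 0, 0, 0.001, 0.3], [0, 0, 0, 0, 0, 0.002, 0.3], [0, 0, 0, 0, 0, 0.003, 0.3], [0, 0, 0, 0, 0, 0.003, 0.3]]]}}

```text
t: 10.7
tcp_pos: [0.4359, -0.1419, 0.0445]
orientation: [3.13, 0.243, 0.002]
force: [-1.7, 0.8, 12.3]
gripper_width: 0.0483
grasp_force: 66.2
```

>>> {"api": "carry_out", "payload": {"deltas": [[[0, 0, 0, 0, 0, -0.001, 0.65], [0, 0, 0, 0, 0, -0.001, 0.8], [0, 0, 0, 0, 0, -0.001, 1], [0, 0, 0, 0, 0, -0.001, 1], [0, 0, 0, 0, 0, -0.02, 1], [0, 0, 0, 0, 0, -0.06, 1], [0, 0, 0, 0, 0, -0.12, 1], [0, 0, 0, 0, 0, -0.16, 1], [0, 0, 0, 0, 0, -0.16, 1]]]}}

```text
t: 11.6
tcp_pos: [0.438, -0.1429, 0.1666]
orientation: [3.126, 0.243, 0.011]
force: [0.4, -0.4, 0.3]
gripper_width: 0.0854
grasp_force: 0.0
```

```bash
python3 -c "
from h import *
pick('third',.12)"
```

```text
t 11.6 rot [ 0.0019 -0.0024  0.0766] shift [ 0.0472 -0.5949  0.0584] tcp [ 0.438  -0.1429  0.1666] F [ 0.4 -0.4  0.3] w 0.0854
```

>>> {"api": "carry_out", "payload": {"deltas": [[[0.002, -0.002, 0.077, 0.047, -0.595, 0.056, 1], [0.002, -0.002, 0.077, 0.047, -0.595, 0.056, 1], [0.002, -0.002, 0.077, 0.047, -0.595, 0.056, 1], [0.002, -0.002, 0.077, 0.047, -0.595, 0.056, 1], [0.002, -0.002, 0.077, 0.047, -0.595, 0.056, 1], [0.002, -0.002, 0.077, 0.047, -0.595, 0.056, 1], [0.002, -0.002, 0.077, 0.047, -0.595, 0.056, 1], [0.002, -0.002, 0.077, 0.047, -0.595, 0.056, 1], [0.002, -0.002, 0.077, 0.047, -0.595, 0.056, 1], [0.002, -0.002, 0.077, 0.047, -0.595, 0.056, 1]]]}}

```text
t: 12.6
tcp_pos: [0.4005, 0.3094, 0.1191]
orientation: [-3.133, 0.126, 0.011]
force: [0.2, 0.1, -0.2]
gripper_width: 0.0853
grasp_force: 0.0
```

```bash
python3 - <<'E'
from h import *
pick('third',.003)
p,d=grab('top','top3');X=cloud('top',d)
print("stack z",np.median(X[225:240,345:355,2]))
c=contour(smask(p),(345,230));P=ray('top',c,.064)[:,:2]
o,y,l,w=dfit(P);print(o,np.degrees(y),l,w)
b=cv2.cvtColor(p,cv2.COLOR_RGB2BGR)
b=cv2.resize(b,None,fx=4,fy=4);cv2.polylines(b,[((c+.5)*4).astype(int)],True,(0,255,0),1)
cv2.imwrite('pics/c3.png',b[680:1160,1160:1660])
E
```

```text
t 12.6 rot [-0.0017  0.0023  0.0016] shift [0.0071 0.0088 0.1548] tcp [0.4005 0.3094 0.1191] F [ 0.2  0.1 -0.2] w 0.0853
stack z 0.06302626557142424
[ 0.44019663 -0.09680115] -169.12659 0.11689198 0.08463252
```

View pics/c3.png

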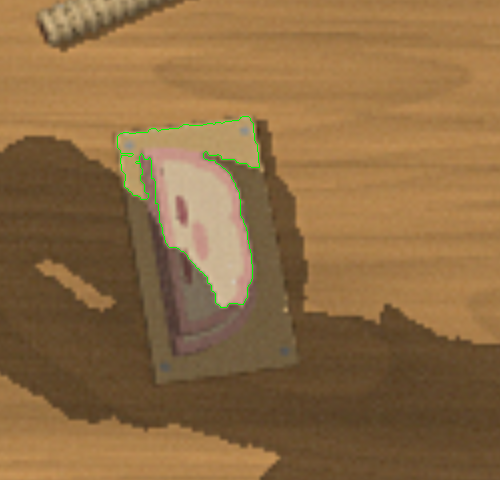

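The stack stands properly, but the arm's shadow crosses it, so I'll measure it with a height mask instead of colour.

```bash
python3 - <<'E'
from h import *
f=np.load('top3.npz');X=cloud('top',f['d'])
for lo,hi,z in((.052,.075,.064),):
    z4=cv2.resize(cv2.medianBlur(X[...,2].astype(np.float32),3),None,fx=4,fy=4)
    c=contour(((z4>lo)&(z4<hi)).astype(np.uint8),(345,230));P=ray('top',c,z)[:,:2]
    o,y,l,w=dfit(P);print(o.round(4),np.degrees(y),l,w)
print(ray('top',[(326.8,207.8),(334.3,252.8)],.064),STAND)
E
```

```text
[ 0.4295 -0.1141] -171.21394 0.11310178 0.051630087
[[ 0.48560559 -0.10582649  0.064     ]
 [ 0.37516069 -0.1228862   0.064     ]] ((0.4316, -0.117), -171.1)
```

>>> {"api": "carry_out", "payload": {"deltas": [[[-0.002, 0.002, 0.0015, 0.007, 0.009, 0.06, 1], [-0.002, 0.002, 0.0015, 0.007, 0.009, 0.11, 1], [-0.002, 0.002, 0.0015, 0.007, 0.009, 0.14, 1], [-0.002, 0.002, 0.0015, 0.007, 0.009, 0.152, 1], [-0.002, 0.002, 0.0015, 0.007, 0.009, 0.152, 1]]]}}

```text
t: 13.15
tcp_pos: [0.4048, 0.2965, 0.0053]
orientation: [3.135, -0.146, -0.006]
force: [0.4, 0.3, 0.1]
gripper_width: 0.0853
grasp_force: 0.0
```

```bash
python3 -c "
from h import *
pick('third',.003)"
```

```text
t 13.15 rot [ 0.0012  0.0012 -0.0025] shift [-0.0012 -0.0087  0.003 ] tcp [0.4048 0.2965 0.0053] F [0.4 0.3 0.1] w 0.0853
```

>>> {"api": "carry_out", "payload": {"deltas": [[[0.001, 0.001, -0.002, -0.001, -0.0085, 0.0015, 1], [0.001, 0.001, -0.002, -0.001, -0.0085, 0.0015, 1], [0.001, 0.001, -0.002, -0.001, -0.0085, 0.0015, 1]]]}}

```text
t: 13.45
tcp_pos: [0.4062, 0.305, 0.0066]
orientation: [-3.136, 0.133, -0.008]
force: [-0.6, 1.1, -0.1]
gripper_width: 0.0856
grasp_force: 0.0
```

```bash
python3 -c "
from h import *
pick('third',.003)"
```

```text
t 13.45 rot [-0.0008 -0.0015  0.0002] shift [-0.0021  0.0028  0.0048] tcp [0.4062 0.305  0.0066] F [-0.6  1.1 -0.1] w 0.0856
```

>>> {"api": "carry_out", "payload": {"deltas": [[[0, -0.001, 0, -0.002, 0.002, 0.003, 1], [0, -0.001, 0, -0.002, 0.002, 0.003, 0.2], [0, -0.001, 0, -0.002, 0.002, 0.003, 0.2], [0, -0.001, 0, -0.002, 0.002, 0.003, 0.2], [0, -0.001, 0, -0.002, 0.002, 0.003, 0.2], [0, -0.001, 0, -0.002, 0.002, 0.003, 0.2], [0, -0.001, 0, -0.002, 0.002, 0.003, 0.2], [0, -0.001, 0, -0.002, 0.002, 0.003, 0.2]]]}}

```text
t: 14.25
tcp_pos: [0.4039, 0.3031, 0.0036]
orientation: [-3.137, 0.134, 0.0]
force: [-1.0, -0.7, 6.4]
gripper_width: 0.042
grasp_force: 62.4
```

```bash
python3 -c "
from h import *
place('third',.16)"
```

```text
t 14.25 rot [-0.0004  0.     -0.0766] shift [ 0.0913  0.5826 -0.2094] tcp [0.4039 0.3031 0.0036] F [-1.  -0.7  6.4] w 0.042
```

>>> {"api": "carry_out", "payload": {"deltas": [[[0, 0, 0, 0, 0, -0.03, 0.2], [0, 0, 0, 0, 0, -0.07, 0.2], [0, 0, 0, 0, 0, -0.12, 0.2], [0, 0, 0, 0, 0, -0.17, 0.2], [0, 0, -0.01, 0.01, 0.06, -0.209, 0.2], [0, 0, -0.025, 0.02, 0.12, -0.209, 0.2], [0, 0, -0.035, 0.03, 0.18, -0.209, 0.2], [0, 0, -0.045, 0.04, 0.24, -0.209, 0.2], [0, 0, -0.055, 0.05, 0.3, -0.209, 0.2], [0, 0, -0.06, 0.06, 0.36, -0.209, 0.2]]]}}

```text
t: 15.25
tcp_pos: [0.4253, 0.0284, 0.1594]
orientation: [-3.136, -0.163, 0.001]
force: [1.3, -0.4, -1.2]
gripper_width: 0.0417
grasp_force: 61.7
```

```bash
python3 -c "
from h import *
place('third',.15)"
```

```text
t 15.25 rot [-0.0005  0.0002 -0.0163] shift [-0.0103  0.2223  0.0122] tcp [0.4253 0.0284 0.1594] F [ 1.3 -0.4 -1.2] w 0.0417
```

>>> {"api": "carry_out", "payload": {"deltas": [[[0, 0, -0.012, -0.003, 0.06, 0.01, 0.2], [0, 0, -0.016, -0.006, 0.12, 0.01, 0.2], [0, 0, -0.016, -0.008, 0.17, 0.01, 0.2], [0, 0, -0.016, -0.01, 0.21, 0.01, 0.2], [0, 0, -0.016, -0.01, 0.222, 0.01, 0.2], [0, 0, -0.016, -0.01, 0.222, 0.01, 0.2], [0, 0, -0.016, -0.01, 0.222, 0.01, 0.2]]]}}

```text
t: 15.95
tcp_pos: [0.4345, -0.135, 0.1515]
orientation: [-3.129, -0.24, 0.003]
force: [-0.1, 0.2, -0.6]
gripper_width: 0.0417
grasp_force: 61.6
```

```bash
python3 -c "
from h import *
place('third',.069)"
```

```text
t 15.95 rot [-0.001   0.0006 -0.0006] shift [0.0002 0.0047 0.1099] tcp [ 0.4345 -0.135   0.1515] F [-0.1  0.2 -0.6] w 0.0417
```

>>> {"api": "carry_out", "payload": {"deltas": [[[-0.001, 0.0005, 0, 0, 0.002, 0.05, 0.2], [-0.001, 0.0005, 0, 0, 0.002, 0.085, 0.2], [-0.001, 0.0005, 0, 0, 0.002, 0.1, 0.2], [-0.001, 0.0005, 0, 0, 0.002, 0.106, 0.2], [-0.001, 0.0005, 0, 0, 0.002, 0.108, 0.2], [-0.001, 0.0005, 0, 0, 0.002, 0.11, 0.2], [-0.001, 0.0005, 0, 0, 0.002, 0.111, 0.2], [-0.001, 0.0005, 0, 0, 0.002, 0.111, 0.2]]]}}

```text
t: 16.75
tcp_pos: [0.4359, -0.1378, 0.0691]
orientation: [3.13, 0.241, 0.004]
force: [-0.2, -0.2, -1.7]
gripper_width: 0.0417
grasp_force: 61.6
```

```bash
python3 -c "
from h import *
place('third',.068)"
```

```text
t 16.75 rot [ 0.0008 -0.0007 -0.0006] shift [-0.0014  0.0004  0.0015] tcp [ 0.4359 -0.1378  0.0691] F [-0.2 -0.2 -1.7] w 0.0417
```

>>> {"api": "carry_out", "payload": {"deltas": [[[0, 0, 0, -0.001, 0, 0.001, 0.2], [0, 0, 0, -0.001, 0, 0.002, 0.2], [0, 0, 0, -0.001, 0, 0.003, 0.2], [0, 0, 0, -0.001, 0, 0.003, 0.2]]]}}

```text
t: 17.15
tcp_pos: [0.4349, -0.1379, 0.0675]
orientation: [3.13, 0.24, 0.004]
force: [-0.9, 0.5, 11.3]
gripper_width: 0.042
grasp_force: 63.1
```

>>> {"api": "carry_out", "payload": {"deltas": [[[0, 0, 0, 0, 0, -0.001, 0.6], [0, 0, 0, 0, 0, -0.001, 0.8], [0, 0, 0, 0, 0, -0.001, 1], [0, 0, 0, 0, 0, -0.001, 1], [0, 0, 0, 0, 0, -0.02, 1], [0, 0, 0, 0, 0, -0.06, 1], [0, 0, 0, 0, 0, -0.12, 1], [0, 0, 0, 0, 0, -0.16, 1], [0, 0, 0, 0, 0, -0.16, 1]]]}}

```text
t: 18.05
tcp_pos: [0.437, -0.139, 0.1899]
orientation: [3.125, 0.24, 0.014]
force: [0.5, -0.2, -0.7]
gripper_width: 0.0852
grasp_force: 0.0
```

```bash
python3 -c "
from h import *
pick('crown',.12)"
```

```text
t 18.05 rot [ 0.0018 -0.0032  0.15  ] shift [ 0.2504 -0.2952  0.093 ] tcp [ 0.437  -0.139   0.1899] F [ 0.5 -0.2 -0.7] w 0.0852
```

```bash
python3 - <<'E'
from h import *
p,d=grab('top','top4')
for f in ('top0','top4'):
    f=np.load(f+'.npz');X=cloud('top',f['d'])[155:190,228:260].reshape(-1,3)
    for lo,hi in((.006,.03),(.004,.013),(.013,.03)):
        Q=X[(X[:,2]>lo)&(X[:,2]<hi)];o,y,l,w=dfit(Q[cv2.convexHull(Q[:,:2].astype(np.float32),returnPoints=False).ravel()][:,:2]);
        print(lo,hi,o.round(4),np.degrees(y).round(1),l,w,"rect",cv2.minAreaRect(Q[:,:2].astype(np.float32)))
    m=smask(f['p'],vmin=60,smax=112);c=contour(m,(243,172))
    for z in(0,.015):o,y,l,w=dfit(ray('top',c,z)[:,:2]);print('mask',z,o.round(4),np.degrees(y).round(1),l,w)
b=cv2.resize(cv2.cvtColor(p,cv2.COLOR_RGB2BGR),None,fx=4,fy=4);cv2.polylines(b,[((c+.5)*4).astype(int)],True,(0,255,0),1)
cv2.imwrite('pics/c4.png',b[600:800,850:1100])
E
```

```text
0.006 0.03 [0.5947 0.1224] 162.8 0.072966285 0.036256462 rect ((0.5893274545669556, 0.10536834597587585), (0.03674625977873802, 0.07296204566955566), 72.51789855957031)
0.004 0.013 [0.6034 0.0733] 8.6 0.09107238 0.078199446 rect ((0.5978373289108276, 0.1107950285077095), (0.08893553167581558, 0.07874555140733719), 6.780853748321533)
0.013 0.03 [0.5947 0.1224] 162.8 0.072966285 0.036256462 rect ((0.5893274545669556, 0.10536834597587585), (0.03674625977873802, 0.07296204566955566), 72.51789855957031)
mask 0 [0.5991 0.1268] 161.8 0.07862678 0.040437963
mask 0.015 [0.5943 0.1252] 161.0 0.0774689 0.040142678
0.006 0.03 [0.6076 0.1174] 165.3 0.046699055 0.034486253 rect ((0.6033108234405518, 0.10078126192092896), (0.03669997677206993, 0.04525097832083702), 71.49552917480469)
0.004 0.013 [0.6293 0.0956] 82.7 0.05464615 0.04945412 rect ((0.6047951579093933, 0.09880971908569336), (0.05464615300297737, 0.04945411905646324), 82.65792083740234)
0.013 0.03 [0.6074 0.1174] 165.3 0.04641 0.03446473 rect ((0.6029605269432068, 0.1010272353887558), (0.036455824971199036, 0.04443048685789108), 71.49552917480469)
mask 0 [1.1406 0.0255] 91.0 1.6830173 1.153002
mask 0.015 [1.1272 0.0253] 91.0 1.6571388 1.1352731
```

View pics/c4.png

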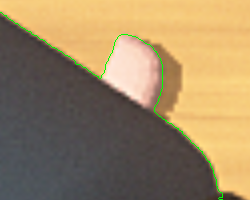

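The arm now hides the crown's near end. The first picture's depth outline (73 x 36 mm) gives its origin at (0.5945, 0.1235), yaw 162°.

```bash
cat >> h.py <<'E'
SL['crown']=((.5945,.1235),162.2,.018)
E
python3 -c "
from h import *
pick('crown',.12)"
```

```text
t 18.1 rot [ 0.0012 -0.002   0.1477] shift [ 0.2513 -0.2915  0.0905] tcp [ 0.4357 -0.1382  0.188 ] F [-0.6  0.4  0.2] w 0.0856
```

>>> {"api": "carry_out", "payload": {"deltas": [[[0.001, -0.002, 0.148, 0.251, -0.291, 0.09, 1], [0.001, -0.002, 0.148, 0.251, -0.291, 0.09, 1], [0.001, -0.002, 0.148, 0.251, -0.291, 0.09, 1], [0.001, -0.002, 0.148, 0.251, -0.291, 0.09, 1], [0.001, -0.002, 0.148, 0.251, -0.291, 0.09, 1], [0.001, -0.002, 0.148, 0.251, -0.291, 0.09, 1], [0.001, -0.002, 0.148, 0.251, -0.291, 0.09, 1], [0.001, -0.002, 0.148, 0.251, -0.291, 0.09, 1], [0.001, -0.002, 0.148, 0.251, -0.291, 0.09, 1]]]}}

```text
t: 19.0
tcp_pos: [0.5858, 0.1061, 0.1174]
orientation: [-3.103, 0.487, 0.013]
force: [-0.8, -0.3, 0.2]
gripper_width: 0.0854
grasp_force: 0.0
```

```bash
python3 - <<'E'
from h import *
pick('crown',.003)
p,d=grab('top','top5');X=cloud('top',d)
z4=cv2.resize(cv2.medianBlur(X[...,2].astype(np.float32),3),None,fx=4,fy=4)
try:
    c=contour(((z4>.076)&(z4<.1)).astype(np.uint8),(345,230));o,y,l,w=dfit(ray('top',c,.088)[:,:2]);print(o.round(4),np.degrees(y),l,w)
except Exception as e:print(e)
b=cv2.resize(cv2.cvtColor(p,cv2.COLOR_RGB2BGR),None,fx=4,fy=4);cv2.polylines(b,[((c+.5)*4).astype(int)],True,(0,255,0),1)
cv2.imwrite('pics/c5.png',b[600:1160,860:1660])
E
```

```text
t 19.0 rot [ 0.0003  0.0026 -0.0002] shift [ 0.0052 -0.0018  0.1525] tcp [0.5858 0.1061 0.1174] F [-0.8 -0.3  0.2] w 0.0854
[ 0.4309 -0.1135] -171.17346 0.09425081 0.044981588
```

View pics/c5.png

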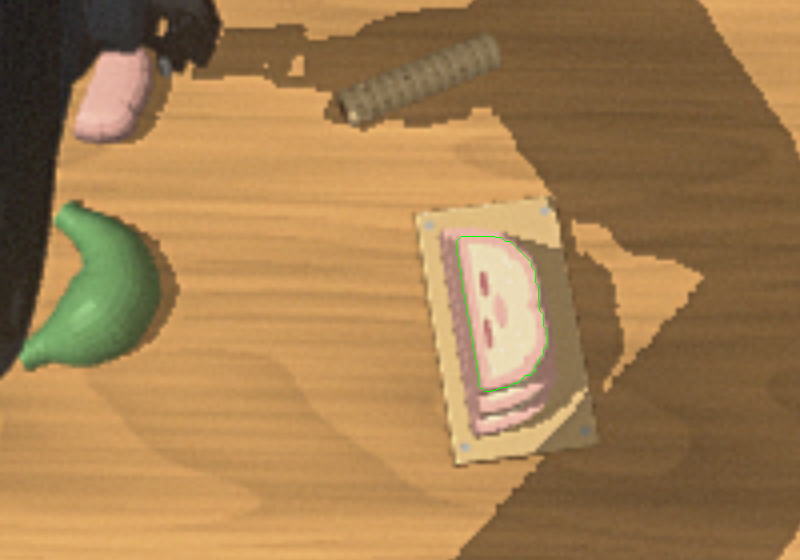

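The three-slice stack is correctly aligned and flush along the left, with third at (500,310) in the crop. Now I'll pick the crown.

>>> {"api": "carry_out", "payload": {"deltas": [[[0, 0.002, 0, 0.005, -0.002, 0.06, 1], [0, 0.002, 0, 0.005, -0.002, 0.11, 1], [0, 0.002, 0, 0.005, -0.002, 0.14, 1], [0, 0.002, 0, 0.005, -0.002, 0.15, 1], [0, 0.002, 0, 0.005, -0.002, 0.15, 1], [0, 0.002, 0, 0.005, -0.002, 0.15, 1]]]}}

```text
t: 19.65
tcp_pos: [0.5918, 0.1064, 0.0075]
orientation: [-3.103, 0.489, -0.006]
force: [0.5, 0.5, 0.9]
gripper_width: 0.0855
grasp_force: 0.0
```

```bash
python3 -c "
from h import *
pick('crown',.003)"
```

```text
t 19.65 rot [-0.0004 -0.0011 -0.0007] shift [-0.0035  0.0012  0.006 ] tcp [0.5918 0.1064 0.0075] F [0.5 0.5 0.9] w 0.0855
```

>>> {"api": "carry_out", "payload": {"deltas": [[[0, -0.001, 0, -0.0035, 0.001, 0.005, 1], [0, -0.001, 0, -0.0035, 0.001, 0.005, 1], [0, -0.001, 0, -0.0035, 0.001, 0.005, 0.1], [0, -0.001, 0, -0.0035, 0.001, 0.005, 0.1], [0, -0.001, 0, -0.0035, 0.001, 0.005, 0.1], [0, -0.001, 0, -0.0035, 0.001, 0.005, 0.1], [0, -0.001, 0, -0.0035, 0.001, 0.005, 0.1], [0, -0.001, 0, -0.0035, 0.001, 0.005, 0.1], [0, -0.001, 0, -0.0035, 0.001, 0.005, 0.1]]]}}

```text
t: 20.55
tcp_pos: [0.5888, 0.1074, 0.0029]
orientation: [-3.102, 0.487, 0.0]
force: [-0.2, 0.6, 5.1]
gripper_width: 0.0346
grasp_force: 61.4
```

```bash
python3 -c "
from h import *
place('crown',.18)"
```

```text
t 20.55 rot [-4.000e-04  1.000e-04 -1.486e-01] shift [-0.097   0.3703 -0.2364] tcp [0.5888 0.1074 0.0029] F [-0.2  0.6  5.1] w 0.0346
```

>>> {"api": "carry_out", "payload": {"deltas": [[[0, 0, 0, 0, 0, -0.03, 0.1], [0, 0, 0, 0, 0, -0.07, 0.1], [0, 0, 0, 0, 0, -0.12, 0.1], [0, 0, 0, 0, 0, -0.17, 0.1], [0, 0, 0, 0, 0, -0.22, 0.1], [0, 0, -0.03, -0.015, 0.05, -0.236, 0.1], [0, 0, -0.06, -0.03, 0.11, -0.236, 0.1], [0, 0, -0.09, -0.045, 0.17, -0.236, 0.1], [0, 0, -0.12, -0.06, 0.23, -0.236, 0.1], [0, 0, -0.14, -0.075, 0.28, -0.236, 0.1]]]}}

```text
t: 21.55
tcp_pos: [0.4688, -0.0769, 0.179]
orientation: [-3.134, -0.206, 0.004]
force: [0.0, -0.7, 0.0]
gripper_width: 0.0351
grasp_force: 60.5
```

```bash
python3 -c "
from h import *
place('crown',.16)"
```

```text
t 21.55 rot [-0.0005  0.0008 -0.0077] shift [-0.0555  0.0705  0.0253] tcp [ 0.4688 -0.0769  0.179 ] F [ 0.  -0.7  0. ] w 0.0351
```

>>> {"api": "carry_out", "payload": {"deltas": [[[0, 0, -0.008, -0.025, 0.03, 0.01, 0.1], [0, 0, -0.008, -0.045, 0.055, 0.02, 0.1], [0, 0, -0.008, -0.055, 0.069, 0.024, 0.1], [0, 0, -0.008, -0.055, 0.069, 0.024, 0.1], [0, 0, -0.008, -0.055, 0.069, 0.024, 0.1]]]}}

```text
t: 22.05
tcp_pos: [0.4365, -0.1318, 0.1613]
orientation: [-3.131, -0.24, 0.002]
force: [-0.2, 0.7, -0.7]
gripper_width: 0.035
grasp_force: 60.5
```

```bash
python3 -c "
from h import *
place('crown',.093)"
```

```text
t 22.05 rot [-0.0005  0.0003 -0.0008] shift [-0.0033  0.0036  0.0911] tcp [ 0.4365 -0.1318  0.1613] F [-0.2  0.7 -0.7] w 0.035
```

>>> {"api": "carry_out", "payload": {"deltas": [[[0, 0, -0.001, -0.003, 0.002, 0.04, 0.1], [0, 0, -0.001, -0.003, 0.002, 0.07, 0.1], [0, 0, -0.001, -0.003, 0.002, 0.083, 0.1], [0, 0, -0.001, -0.003, 0.002, 0.088, 0.1], [0, 0, -0.001, -0.003, 0.002, 0.09, 0.1], [0, 0, -0.001, -0.003, 0.002, 0.091, 0.1], [0, 0, -0.001, -0.003, 0.002, 0.092, 0.1], [0, 0, -0.001, -0.003, 0.002, 0.092, 0.1]]]}}

```text
t: 22.85
tcp_pos: [0.4345, -0.134, 0.0929]
orientation: [-3.132, -0.245, 0.0]
force: [0.1, 0.5, -0.7]
gripper_width: 0.0348
grasp_force: 60.5
```

```bash
python3 -c "
from h import *
place('crown',.091)"
```

```text
t 22.85 rot [-0.0001  0.0001  0.0004] shift [-0.0003  0.001   0.0025] tcp [ 0.4345 -0.134   0.0929] F [ 0.1  0.5 -0.7] w 0.0348
```

>>> {"api": "carry_out", "payload": {"deltas": [[[0, 0, 0, 0, 0, 0.001, 0.1], [0, 0, 0, 0, 0, 0.002, 0.1], [0, 0, 0, 0, 0, 0.003, 0.1], [0, 0, 0, 0, 0, 0.004, 0.1], [0, 0, 0, 0, 0, 0.004, 0.1]]]}}

```text
t: 23.35
tcp_pos: [0.4343, -0.134, 0.0908]
orientation: [-3.132, -0.246, 0.001]
force: [-2.8, 1.7, 13.9]
gripper_width: 0.0349
grasp_force: 62.7
```

Contact again. I'll release, rise straight up, then swing aside to check.

>>> {"api": "carry_out", "payload": {"deltas": [[[0, 0, 0, 0, 0, -0.001, 0.5], [0, 0, 0, 0, 0, -0.001, 0.7], [0, 0, 0, 0, 0, -0.001, 1], [0, 0, 0, 0, 0, -0.001, 1], [0, 0, 0, 0, 0, -0.001, 1], [0, 0, 0, 0, 0, -0.02, 1], [0, 0, 0, 0, 0, -0.06, 1], [0, 0, 0, 0, 0, -0.12, 1], [0, 0, 0, 0, 0, -0.15, 1], [0, 0, 0, 0, 0, -0.15, 1]]]}}

```text
t: 24.35
tcp_pos: [0.4363, -0.1351, 0.2048]
orientation: [3.129, 0.246, 0.008]
force: [0.4, -0.4, -0.8]
gripper_width: 0.0857
grasp_force: 0.0
```

>>> {"api": "carry_out", "payload": {"deltas": [[[0, 0, 0, 0, -0.06, 0, 1], [0, 0, 0, 0, -0.12, 0, 1], [0, 0, 0, 0, -0.18, 0, 1], [0, 0, 0, 0, -0.24, 0, 1], [0, 0, 0, 0, -0.3, 0, 1], [0, 0, 0, 0, -0.36, 0, 1], [0, 0, 0, 0, -0.42, 0, 1], [0, 0, 0, 0, -0.48, 0, 1], [0, 0, 0, 0, -0.5, 0, 1], [0, 0, 0, 0, -0.5, 0, 1]]]}}

```text
t: 25.35
tcp_pos: [0.3744, 0.2381, 0.2011]
orientation: [-3.131, -0.252, 0.006]
force: [0.1, -0.7, -0.7]
gripper_width: 0.0852
grasp_force: 0.0
```

```bash
python3 - <<'E'
from h import *
p,d=grab('top','top6');q,_=grab('side','side6');X=cloud('top',d)
z4=cv2.resize(cv2.medianBlur(X[...,2].astype(np.float32),3),None,fx=4,fy=4)
c=contour(((z4>.097)&(z4<.125)).astype(np.uint8),(345,230));o,y,l,w=dfit(ray('top',c,.105)[:,:2]);print(o.round(4),np.degrees(y),l,w,'top z',z4[880:960,1360:1440].max())
a=cv2.resize(p[150:300,240:440],(400,300));b=cv2.resize(q[170:320,200:400],(400,300))
cv2.imwrite('pics/c6.png',cv2.cvtColor(np.hstack([a,b]),cv2.COLOR_RGB2BGR));print(status.get_obs()['tcp_pos'])
E
```

```text
[ 0.4326 -0.1132] -171.09676 0.073358096 0.036635846 top z 0.11174755
[0.37506692 0.23610596 0.20136523]
```

View pics/c6.png

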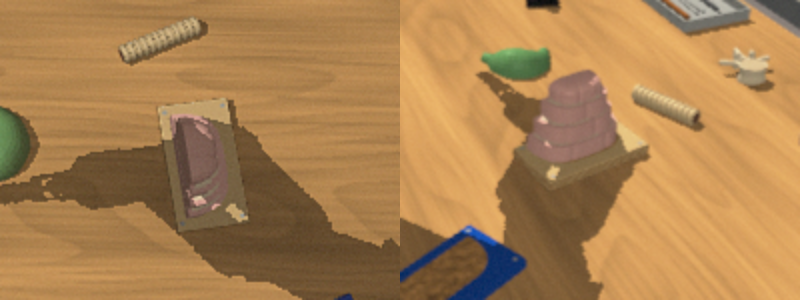

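The stack stands square on the birch stand at (205,165) left and (575,120) right. The crown is at (0.4326, -0.1132), yaw -171.1°, with its top at 0.112 m.

```bash
python3 -c "
from plant import order
print(order.job_done())"
```

```text
the job is handed in; nothing more can be done
None
```

All four slices are stacked in order and aligned on the cork stand, and the job is handed in; the last camera check put the crown about 4 mm from its target, and the verdict was not shown to me.

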